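# Balance the lamp boom on its stand

### The job

Take the lamp boom off its rack and set it gently across the stand's saddle, along the stand's base, so that it stays level there by itself, clear of both stop pegs, when you let go. Its balance point cannot be seen and is different each time: lift it a little at trial points and feel where it comes up without tipping. Never let it tip by more than 9 degrees or press it hard on the rack or the stand, and leave everything else where it is.

Things in the scene. Friction and masses are not known exactly. Their poses are not given: they have to be found in the camera images.
- boom: Lamp boom: level bar, 0.7 to 0.96 kg, bare aluminium from x = -170 to 170, 26 wide, 34 high, underside all flat. Origin: underside, middle of the bare part; x along the bar to the lamp head, z up. Ballast fixed out of sight inside: the balance point lies anywhere from x = -85 to 92, different each time. Starts on the rack, at most 30 off its middle lengthwise. (Lengths in mm.)
- lamp_head (a point): Top centre of the boom's lamp head, a black block 50 x 50, 46 high, with a 15 high lens ring on top, at x = 170 to 220 of the boom; the other end has a black cap 30 wide, 34 high, x = -200 to -170. (Lengths in mm.)
- rack: Fixed storage rack: dark base plate 330 x 80 x 8 with two blocks with flat rubber tops 45 above the table, each 30 long and 50 wide, centred at x = -135 and 135; nothing beside the bar. Origin: centre of the base's underside, on the table; x along the boom. Rack or stand may be the nearer to the robot. (Lengths in mm.)
- stand: Fixed boom stand: white base plate 260 x 80 x 10, a slim post with a small flat saddle in its middle, and a round stop peg (15 across, 67 high) at x = -100 and 100. Origin: centre of the base's underside, on the table; x along the base through both pegs. A boom out of balance on the saddle tips 4 to 5 degrees, onto the peg on its heavy side. (Lengths in mm.)
- saddle (a point): Centre of the saddle's flat top, 75 above the table, 8 higher than the pegs. The saddle is 16 long (stand's x), 34 wide, 7 thick, no lips: the boom stays level only with its balance point over these 16 mm. (Lengths in mm.)
- dish: Bystander: closed glass dish, 52 mm across, 12 mm high, on the rack's base under the boom. Origin: centre of its underside.
- thumbscrew: Bystander: small steel thumbscrew, 24 mm across, 22 mm high, on the stand's base. Origin: centre of its underside.
- slide_box: Bystander: grey slide box, 85 x 100 x 35 mm. Origin: centre of its underside.
- objective: Bystander: steel microscope objective standing up, 34 mm across, 52 mm high. Origin: centre of its underside.
- oil: Bystander: amber bottle, 34 mm across, 65 mm high. Origin: centre of its underside.
- driver: Bystander: screwdriver 170 mm long, lying. Origin: its grip-to-tip line on the table.
- jar: Bystander: clear jar, 60 mm across, 70 mm high. Origin: centre of its underside.

How it is judged (in metres and radians):
On the way:
1. the boom has been lifted well clear of the rack (underside over 65 mm above the table), level within 6 degrees (contact force between boom and rack below 0.01 N and contact force between boom and stand below 0.01 N and height (world z) of boom above 0.065 m and angle between boom's own z axis and vertical below 0.1 rad), for 0.2 s.
At the end, for the whole second after the job is handed in: The boom rests on the stand's saddle alone, released and still: level within 2 degrees (so off both stop pegs), underside within 4 mm below and 7 mm above the saddle's height, along the stand's base within 11 degrees, its middle within 100 mm of the saddle (contact force between boom and stand above 3 N and angle between boom's own z axis and vertical below 0.035 rad and height (world z) of boom between 0.071 and 0.082 m and angle between the x axis of boom and the x axis of stand, either way round below 0.2 rad and linear speed of boom below 0.01 m/s and angular speed of boom below 0.05 rad/s and horizontal distance between boom and saddle below 0.1 m); the robot touches nothing.
It fails at once if the boom tips more than 9 degrees (angle between boom's own z axis and vertical above 0.157 rad).
It fails at once if the boom is pressed on rack or stand with more than 80 N, jolts included (contact force between boom and rack above 80 N or contact force between boom and stand above 80 N).
It fails at once if a bystander is moved more than 20 mm (distance of any of dish, thumbscrew, slide_box, objective, oil, driver, jar from where it was at the start of the episode above 0.02 m).
It also fails if it takes over 58 s, if anything falls off the work surface, if the arm or the gripper's body presses on something with over 40 N, if the wrist force passes 120 N, or if a joint passes its speed limit or range.

### The arm

A 6-joint arm with a two-finger parallel gripper is mounted at the origin on the work surface. World frame = base frame: x ahead of the robot, y to its left, z up, the work surface at z = 0. Lengths are in mm, angles in rad, forces in N, time in s.
With the tool pointing down it reaches from about 375 to 975 mm from the base axis. Payload 3.8 kg.
Tool frame: the origin (TCP) lies midway between the tips of the shut fingers; the grasp point (between the pads) lies 19 mm behind it; z points along the fingers, y is the line along which they close (so a half turn about z gives the same grasp; the last joint's range is limited). The gripper opens to 85 mm and grips with 20 to 120 N. Pads are 22 mm wide; open, the fingers measure 114 mm over their backs; the gripper's body (76 mm by 85 mm) begins 54 mm behind the grasp point. The pads swing forward as they close: fully open they stand 13 mm farther back than shut.
Start: joints at [1.236, 0.264, 1.604, -0, 1.274, -0.037], TCP at [198.055, 645.285, 231.28] pointing down, gripper open.
Joint ranges: [-2.63, 2.63], [-0.94, 2.18], [0.31, 2.57], [-1.31, 4.45], [0, 2.66], [-2.55, 2.55]. Speed limits (rad/s): [2.57, 2.57, 3.14, 3.14, 3.14, 3.14].

### API

Orientations are given as a unit quaternion [w, x, y, z].
In Python, from cell import r gives the robot as it stands.
- The arm moves only by the tool servo_tool, never from a script. Its argument "plan" is text: rows parted by semicolons, each of 6 numbers parted by spaces: the shift along the world's x, y, z in cm, then the turn, a rotation vector about the world's x, y, z in degrees. In form: dx dy dz ax ay az; .... A call has 1 to 5 rows; each row is the pose to reach, as a shift and turn from the pose commanded when the call began; what a row does not reach only later rows make up. A row lasts 1/10 s, in which the tool goes at most 50 mm and 8.59 degrees, less where a joint would pass 70% of its speed; a pose out of reach is approached as far as the arm can. A call with a gripper value outside its range is refused whole. "gripper" is the opening, from -1 (shut) to 1 (fully open), so that 0 is half open, set as the call begins (left out, the last holds). The fingers move at their own pace and stop on an object; "squeeze" is the grip in N (left out, the last holds). Time passes only in rows, so rows that repeat a pose let the fingers close. It gives the time, the measured TCP pose, the force, the opening and the grip force at its end, in the units of the state.
- r.get_state(): the state, without advancing time (a new reading comes with each control period).
- r.capture(name): name is "side" or "top"; returns the picture (384x512x3 uint8, blue, green, red); there is no depth.
- r.camera_model(name): a dict with "mtx" (3x3 intrinsics, pixels), "camera_from_world" (4x4, takes a point from world to camera coordinates). Camera axes: x right, y down, z forward; pixel columns grow to the right and rows downward; lengths in mm; the calibration is good to about 2 mm. A picture is of the moment at which its call begins. camera_model takes no time and is no camera call.
- r.hand_in(): hands the job in; it is judged then, once.
Trained networks look in the newest picture that a camera, given by its name, has taken for a name from the list of things; names that differ only in an ending like _2 or _b are one class to them, and where a whole thing is asked for, a point or a joint stands for the part that bears it (a point fixed in the world has none). Each returns a list of dicts, best first, with "p" (0 to 1); they miss things now and then, are a little off and sometimes report something else, mostly with a low value. They report only what shows in the picture. A call takes as long as a camera call.
- r.look_for(camera, name): "extent" ([centre column, centre row, width, height] in pixels, round what is visible of it).
- r.cut_out(camera, name): "mask" (384x512 bool, what is visible of it) and "extent" ([centre column, centre row, width, height] in pixels, round what is visible of it).
- r.landmark_of(camera, name): "at" ([column, row] in pixels: a listed point, or the origin of a listed thing).
The state is a dict: "time": time; "joint_pos": joint angles; "qd": joint speeds; "tau": joint torques, N m; "eef_pos": TCP position; "tcp_rot": TCP orientation; "contact_force": force on the tool from outside, world axes, zero at the start; "ft_torque": the same for the moment, N m; "opening": opening from 0.0 (shut) to 1.0 (fully open); "finger_force": force on a finger pad.
Only numpy, scipy, OpenCV 4.12 (cv2) and the standard library are available. Lean on these libraries where they do the work, as an engineer would, in place of code of your own. Each camera call takes 0.05 s, during which the arm holds its last target. There are 200 camera calls.

## Working session

There is one attempt and no reset: what is moved stays moved. The work goes in short steps, Python scripts to look and compute and a tool call to move; the robot and the scene stay as the last step left them, time stands still between calls to the robot, and variables do not carry over. Pictures are saved under pics/ and viewed, at most 10 in all, crops included, and the job is handed in when it is done.

Besides the shell and the picture viewer there is one more tool, called after "Request:" as name(argument=value, ...) on one line, values as JSON. servo_tool: Moves the arm, as the interface text tells. Its arguments: {"type":"object","properties":{"plan":{"type":"string"},"gripper":{"type":"number"},"squeeze":{"type":"number"}},"required":["plan"]}

```bash
mkdir -p pics
cat > h.py <<'E'
from cell import r
import numpy as np, cv2
def ray(cam,px,z):
    m=r.camera_model(cam);K=np.array(m["mtx"]);T=np.array(m["camera_from_world"])
    R=T[:3,:3];t=T[:3,3];d=R.T@np.linalg.inv(K)@np.array([px[0],px[1],1.]);c=-R.T@t
    return c+d*(z-c[2])/d[2]
def proj(cam,p):
    m=r.camera_model(cam);K=np.array(m["mtx"]);T=np.array(m["camera_from_world"])
    q=K@(T[:3,:3]@np.array(p,float)+T[:3,3]);return q[:2]/q[2]
E
python3 - <<'E'
from h import *
a=r.capture("top");b=r.capture("side")
cv2.imwrite("pics/top.png",a);cv2.imwrite("pics/side.png",b)
for n,z in [("boom",45),("lamp_head",93),("rack",0),("stand",0),("saddle",75),("thumbscrew",0),("dish",8)]:
  for c in ("top","side"):
    l=r.landmark_of(c,n)[:2]
    for d in l: print(n,c,round(d["p"],2),np.round(d["at"],1),np.round(ray(c,d["at"],z),1))
print(r.get_state())
E
```

```text
boom top 0.64 [235.7 211.1] [478.3  77.   45. ]
boom side 0.59 [266.5 225.5] [470.5  85.4  45. ]
lamp_head top 0.94 [177.1 215.7] [456.  275.2  93. ]
lamp_head side 0.76 [248.5 263.9] [462.  274.7  93. ]
rack top 0.6 [243.3 209.6] [486.  52.   0.]
rack side 0.78 [269.5 229.9] [469.9  51.7   0. ]
stand top 0.84 [248.9 164.9] [651.7  35.7   0. ]
stand top 0.27 [383.5 178. ] [ 614.7 -461.2    0. ]
stand side 0.95 [211.  215.2] [648.8  40.    0. ]
saddle top 0.87 [244.5 163.7] [644.4  49.   75. ]
saddle side 0.75 [210.7 191.9] [650.3  26.8  75. ]
thumbscrew top 0.45 [232.8 164.2] [652.9  95.2   0. ]
thumbscrew top 0.2 [246.4 164. ] [654.8  45.    0. ]
thumbscrew side 0.74 [271.7 136.4] [ 596.5 -454.8    0. ]
thumbscrew side 0.57 [200.4 224.5] [662.7  86.6   0. ]
dish top 0.41 [224.6 214. ] [468.1 119.4   8. ]
dish side 0.57 [262.  244.4] [472.2 121.1   8. ]
{'time': 0.8, 'joint_pos': array([ 1.23607094e+00,  2.63877589e-01,  1.60398090e+00,  4.50713139e-06,
        1.27369954e+00, -3.68807387e-02]), 'qd': array([-0.00013512,  0.00231668,  0.00047511,  0.00040047,  0.00053756,
        0.00069793]), 'tau': array([-3.83852012e-04, -5.14969146e+01, -3.67699063e+01, -3.48502829e-05,
        5.13649575e-04, -1.05620046e-05]), 'eef_pos': array([198.0754474 , 645.28931379, 231.30517052]), 'tcp_rot': array([1.08080314e-06, 1.48373123e-01, 9.88931452e-01, 1.74143255e-05]), 'contact_force': array([-0.42483054,  0.25213343, -0.43064883]), 'ft_torque': array([-0.03783441, -0.01122858, -0.03937265]), 'finger_force': 0.0, 'opening': 1.0032878850441196}
```

View pics/top.png

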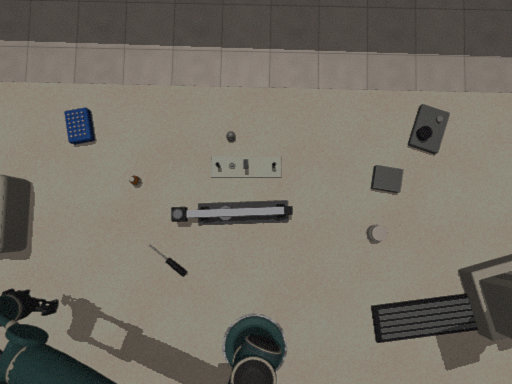

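View pics/side.png

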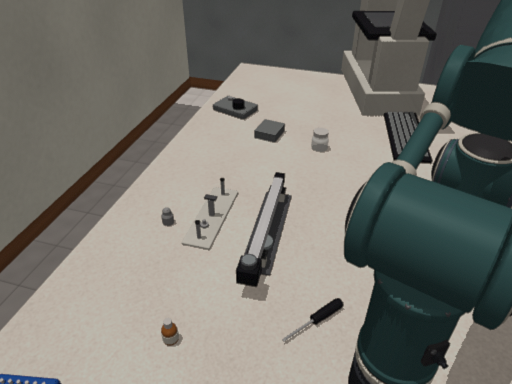

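The top picture shows the boom along the y axis: lamp head at (179,213), cap at (289,211). The stand base lies behind it at (246,166), with pegs at (218,167) and (274,167). The side picture agrees. Next I'll fit the rectangles.

Run:
```python
from h import *
a=cv2.imread("pics/top.png")
def rect(m,z,n):
    m=m.astype(np.uint8);k,l,s,c=cv2.connectedComponentsWithStats(m);i=1+np.argmax(s[1:,4])
    ys,xs=np.nonzero(l==i)
    P=np.array([ray("top",(x,y),z)[:2] for x,y in zip(xs,ys)],np.float32)
    q=cv2.minAreaRect(P);b=cv2.boxPoints(q);_,_,vt=np.linalg.svd(P-P.mean(0),full_matrices=False);v=vt[0]*np.sign(vt[0][1])
    print(n,len(P),"mean",P.mean(0).round(1),"rect",np.round(q[0],1),np.round(q[1],1),"ang from +y to +x deg",np.degrees(np.arctan2(v[0],v[1])).round(2),"y",P[:,1].min().round(),P[:,1].max().round())
g=cv2.cvtColor(a,cv2.COLOR_BGR2GRAY);hsv=cv2.cvtColor(a,cv2.COLOR_BGR2HSV)
def win(x0,x1,y0,y1):
    w=np.zeros(g.shape,bool);w[y0:y1,x0:x1]=1;return w
print(a[170,240],a[212,250],a[190,250],a[165,225])
for n,z in [("stand",10),("boom",79),("rack",8)]:
    d=r.cut_out("top",n)[0];rect(d["mask"],z,n+" net")
neutral=(hsv[...,1]<28)
rect(neutral&(g>125)&win(180,295,200,225),79,"bar")
rect((hsv[...,1]<28)&(g>130)&win(205,290,150,182),10,"base")
for x in range(180,296,6): print(x,a[205:220,x].mean(1).round().astype(int))
big=cv2.resize(a[145:235,160:300],None,fx=5.5,fy=5.5,interpolation=cv2.INTER_CUBIC);cv2.imwrite("pics/c1.png",big)
```

```text
[126 138 139] [141 139 140] [127 139 143] [129 142 142]
stand net 1539 mean [644.5  42.2] rect [644.2  44.1] [ 85.1 253.7] ang from +y to +x deg -1.56 y -83.0 172.0
boom net 1035 mean [472.8 105.9] rect [468.4  89.3] [ 48.8 420.5] ang from +y to +x deg -3.4 y -120.0 300.0
rack net 707 mean [449.8  49.5] rect [449.   49.9] [ 33.6 324.6] ang from +y to +x deg -3.52 y -112.0 212.0
bar 657 mean [474.9  77.8] rect [474.9  77.3] [ 23.4 334.2] ang from +y to +x deg -3.4 y -89.0 244.0
base 476 mean [644.9 119.3] rect [646.5 102.9] [ 77.7 143.3] ang from +y to +x deg -0.02 y 30.0 175.0
180 [132 107  48  38  49  80  90  97  95  99  94  88  67  39  23]
186 [136 133  67  30  28  64  80  90  87  92  90  82  64  25  15]
192 [133 134 130 133 133 142 138 144 143 141 143 141  95  76  82]
198 [ 66  62  67  64  70 138 144 140 140 143 143 139  64  45  41]
204 [ 56  49  26  19  68 140 143 146 141 141 141 143  59  21  20]
210 [ 58  62  59  57  99 141 145 142 142 142 145 122  52  32  34]
216 [ 58  55  57  65 123 140 142 143 141 143 140 109  51  37  37]
222 [ 61  67  99 101 141 142 142 138 139 141 141  86  94  98  73]
228 [ 59  64  93  89 139 139 144 142 139 145 142  79  94  97  68]
234 [ 61  57  56  91 139 142 140 142 141 142 140  63  40  33  39]
240 [ 60  56  61 120 144 141 142 142 141 143 120  56  35  32  34]
246 [ 52  57  69 135 143 143 139 142 142 141  89  44  34  33  30]
252 [ 60  54  67 139 144 139 139 143 143 140  66  35  28  33  34]
258 [ 53  55  69 140 143 140 142 143 144 139  63  21  26  28  38]
264 [ 56  61  93 138 142 140 138 142 145 142  68  31  34  28  39]
270 [ 54  66 119 142 144 142 141 141 142 123  54  34  35  39  58]
276 [ 31  55 139 145 141 142 143 143 142  84  33  27  36  33  34]
282 [ 23  45 139 143 141 146 139 144 141  62  22  19  27  34  34]
288 [110  53  29  37  33  37  37  31  32  19  56  54  58  54  64]
294 [135 132 133 136 135 133 134 134 135 132 131 132 132 134 134]
```

View pics/c1.png

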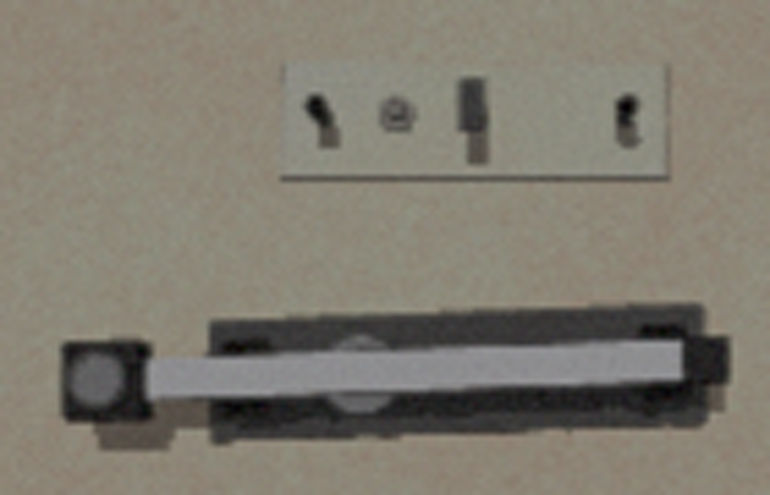

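Request:
servo_tool(plan="27.7 -56.8 -6 0 0 -69.6;27.7 -56.8 -6 0 0 -69.6;27.7 -56.8 -6 0 0 -69.6;27.7 -56.8 -6 0 0 -69.6;27.7 -56.8 -6 0 0 -69.6", gripper=1)

```text
time: 1.45
eef_pos: [307.6, 419.9, 207.7]
tcp_rot: [0.0, 0.503, 0.865, 0.0]
contact_force: [0.8, 0.3, 0.4]
opening: 1.003
finger_force: 0.0
```

Run:
```python
from h import *
for c in [(211.3,156.3),(281.5,156.3),(281.5,177.4),(211.3,177.4)]: print(ray("top",c,10).round(1))
a=cv2.imread("pics/top.png");g=cv2.cvtColor(a,cv2.COLOR_BGR2GRAY)
m=np.zeros(g.shape,bool);m[155:172,240:250]=g[155:172,240:250]<105;ys,xs=np.nonzero(m);print(len(xs),xs.mean(),xs.min(),xs.max(),ys.min(),ys.max())
for c in [(242.7,158.5),(249,158.5),(249,169),(242.7,169),(218,164.5),(274,164.8)]: print(ray("top",c,75 if 230<c[0]<260 else 67).round(1))
m=r.camera_model("top");T=np.array(m["camera_from_world"]);print(-T[:3,:3].T@T[:3,3])
```

```text
[678.8 174.5  10. ]
[684.9 -83.6  10. ]
[606.9 -85.2  10. ]
[600.8 171.9  10. ]
66 245.53030303030303 243 248 159 171
[662.7  55.8  75. ]
[663.2  33.7  75. ]
[626.   32.7  75. ]
[625.5  54.8  75. ]
[640.6 142.9  67. ]
[644.1 -54.9  67. ]
[ 426.57117312   -9.21529071 1509.04888383]
```

Request:
servo_tool(plan="16.8 -34.4 -5 0 0 -26.6;16.8 -34.4 -5 0 0 -26.6;16.8 -34.4 -5 0 0 -26.6;16.8 -34.4 -5 0 0 -26.6;16.8 -34.4 -5 0 0 -26.6")

```text
time: 1.95
eef_pos: [416.6, 197.1, 175.6]
tcp_rot: [0.0, 0.686, 0.728, 0.001]
contact_force: [1.2, -0.0, 0.1]
opening: 1.002
finger_force: 0.0
```

Request:
servo_tool(plan="5.9 -12 -2 0 0 0;5.9 -12 -2 0 0 0;5.9 -12 -2 0 0 0;5.9 -12 -2 0 0 0")

```text
time: 2.35
eef_pos: [476.2, 75.2, 154.9]
tcp_rot: [0.001, 0.688, 0.726, -0.0]
contact_force: [-0.1, 1.0, 0.2]
opening: 1.002
finger_force: 0.0
```

Request:
servo_tool(plan="-0.12 0 -5 0 0 0;-0.12 0 -8.5 0 0 0;-0.12 0 -10 0 0 0;-0.12 0 -10.5 0 0 0;-0.12 0 -10.5 0 0 0", gripper=0)

```text
time: 2.85
eef_pos: [473.3, 79.3, 50.0]
tcp_rot: [-0.0, 0.686, 0.728, -0.0]
contact_force: [0.4, 1.1, -0.3]
opening: 0.499
finger_force: 0.0
```

Run:
```python
from h import *
s=r.get_state();print(s["eef_pos"],s["contact_force"],s["ft_torque"],s["opening"])
a=r.capture("top");b=r.capture("side")
o=np.vstack([cv2.resize(a[190:240,160:300],None,fx=4,fy=4),cv2.resize(b[150:290,200:340],None,fx=4,fy=4)[:400]])
cv2.imwrite("pics/c2.png",o)
```

```text
[473.26615432  79.34748047  49.98290028] [ 0.43115529  1.05425488 -0.31550343] [ 0.01747172 -0.02669167 -0.03611937] 0.4987341585688162
```

View pics/c2.png

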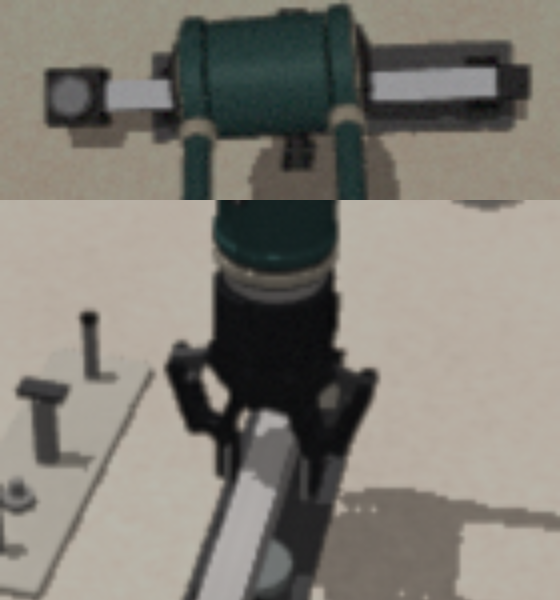

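The fingers straddle the bar, which shows between them in both views. Now I'll close.

Request:
servo_tool(plan="0.15 0 0 0 0 0;0.15 0 0 0 0 0;0.15 0 0 0 0 0;0.15 0 0 0 0 0;0.15 0 0 0 0 0", gripper=-1, squeeze=60)

```text
time: 3.45
eef_pos: [476.6, 79.2, 52.1]
tcp_rot: [0.001, 0.686, 0.727, 0.001]
contact_force: [-1.4, 0.9, 5.4]
opening: 0.293
finger_force: 61.6
```

```bash
cat > s.py <<'E'
from h import *
s=r.get_state()
for k in ("time","eef_pos","tcp_rot","contact_force","ft_torque","opening","finger_force"): print(k,np.round(s[k],3))
E
python3 s.py
```

```text
time 3.45
eef_pos [476.642  79.229  52.065]
tcp_rot [0.001 0.686 0.727 0.001]
contact_force [-1.401  0.938  5.366]
ft_torque [ 0.087  0.331 -0.023]
opening 0.293
finger_force 61.57
```

Request:
servo_tool(plan="0 0 0.1 0 0 0;0 0 0.2 0 0 0;0 0 0.3 0 0 0;0 0 0.4 0 0 0;0 0 0.4 0 0 0")

```text
time: 3.95
eef_pos: [474.0, 78.7, 53.4]
tcp_rot: [-0.001, 0.686, 0.727, -0.001]
contact_force: [0.3, 0.4, -6.9]
opening: 0.294
finger_force: 59.7
```

```bash
python3 s.py
```

```text
time 3.95
eef_pos [474.043  78.742  53.413]
tcp_rot [-0.001  0.686  0.727 -0.001]
contact_force [ 0.253  0.373 -6.903]
ft_torque [ 0.513 -0.039  0.092]
opening 0.294
finger_force 59.744
```

Request:
servo_tool(plan="0 0 -0.2 0 0 0;0 0 -0.4 0 0 0;0 0 -0.4 0 0 0")

```text
time: 4.25
eef_pos: [474.4, 78.9, 52.1]
tcp_rot: [-0.001, 0.686, 0.727, -0.001]
contact_force: [-9.4, -0.2, 13.5]
opening: 0.296
finger_force: 62.5
```

Request:
servo_tool(plan="0 0 0 0 0 0;0 0 0 0 0 0;0 0 0 0 0 0", gripper=0)

```text
time: 4.55
eef_pos: [475.9, 78.8, 50.7]
tcp_rot: [0.0, 0.686, 0.728, 0.0]
contact_force: [-0.8, 0.3, 0.4]
opening: 0.5
finger_force: 0.0
```

Request:
servo_tool(plan="0.2 -3.5 0 0 0 0;0.4 -6.5 0 0 0 0;0.4 -6.5 0 0 0 0;0.4 -6.5 0 0 0 0")

```text
time: 4.95
eef_pos: [479.4, 13.4, 50.3]
tcp_rot: [-0.0, 0.687, 0.727, 0.0]
contact_force: [0.3, -0.0, 0.1]
opening: 0.499
finger_force: 0.0
```

```bash
python3 s.py
```

```text
time 4.95
eef_pos [479.418  13.407  50.273]
tcp_rot [-0.     0.687  0.727  0.   ]
contact_force [ 0.33  -0.019  0.095]
ft_torque [ 0.022 -0.024 -0.013]
opening 0.499
finger_force 0.0
```

Request:
servo_tool(plan="0 0 0 0 0 0;0 0 0 0 0 0;0 0 0 0 0 0;0 0 0 0 0 0;0 0 0 0 0 0", gripper=-1)

```text
time: 5.45
eef_pos: [479.0, 14.4, 50.4]
tcp_rot: [-0.0, 0.686, 0.728, -0.0]
contact_force: [-2.6, 0.2, 4.7]
opening: 0.294
finger_force: 61.9
```

```bash
python3 s.py
```

```text
time 5.45
eef_pos [478.967  14.39   50.379]
tcp_rot [-0.     0.686  0.728 -0.   ]
contact_force [-2.567  0.234  4.658]
ft_torque [0.15  0.416 0.074]
opening 0.294
finger_force 61.871
```

Request:
servo_tool(plan="0 0 0.1 0 0 0;0 0 0.2 0 0 0;0 0 0.4 0 0 0;0 0 0.5 0 0 0;0 0 0.5 0 0 0")

```text
time: 5.95
eef_pos: [478.9, 13.8, 54.9]
tcp_rot: [-0.0, 0.686, 0.728, -0.0]
contact_force: [-0.4, -0.4, -8.9]
opening: 0.29
finger_force: 60.1
```

```bash
python3 s.py
```

```text
time 5.95
eef_pos [478.855  13.813  54.887]
tcp_rot [-0.     0.686  0.728 -0.   ]
contact_force [-0.376 -0.408 -8.939]
ft_torque [0.071 0.021 0.017]
opening 0.29
finger_force 60.118
```

Request:
servo_tool(plan="0 0 0.3 0 0 0;0 0 0.6 0 0 0;0 0 0.8 0 0 0;0 0 0.8 0 0 0;0 0 0.8 0 0 0")

```text
time: 6.45
eef_pos: [479.4, 13.8, 63.5]
tcp_rot: [0.0, 0.686, 0.728, 0.0]
contact_force: [-1.1, 0.7, -8.8]
opening: 0.294
finger_force: 60.1
```

```bash
cat > m.py <<'E'
from h import *
L=[]
for i in range(6):
    r.capture("side"); s=r.get_state(); L.append(np.r_[s["eef_pos"],s["contact_force"],s["ft_torque"]])
L=np.array(L);print(L.mean(0).round(3));print(L.std(0).round(3));m=L.mean(0);print("dy mm",m[6]/m[5]*1000)
E
python3 m.py
```

```text
[ 4.79116e+02  1.38500e+01  6.31910e+01  2.20000e-02  2.20000e-02
 -8.46300e+00  9.30000e-02  2.30000e-02 -6.00000e-03]
[0.039 0.01  0.051 0.54  0.362 0.55  0.033 0.029 0.042]
dy mm -10.942009464701465
```

Request:
servo_tool(plan="0 0 -0.5 0 0 0;0 0 -0.9 0 0 0;0 0 -1.1 0 0 0;0 0 -1.2 0 0 0;0 0 -1.3 0 0 0")

```text
time: 7.25
eef_pos: [478.9, 13.8, 50.4]
tcp_rot: [-0.0, 0.686, 0.728, -0.0]
contact_force: [-5.0, 0.5, 1.1]
opening: 0.289
finger_force: 61.4
```

Request:
servo_tool(plan="0 0 0 0 0 0;0 0 0 0 0 0;0 0 0 0 0 0", gripper=0)

```text
time: 7.55
eef_pos: [481.0, 13.8, 51.7]
tcp_rot: [0.001, 0.686, 0.728, 0.001]
contact_force: [0.0, -0.0, 0.4]
opening: 0.496
finger_force: 0.0
```

Request:
servo_tool(plan="0.06 -1.1 0 0 0 0;0.06 -1.1 0 0 0 0;0.06 -1.1 0 0 0 0")

```text
time: 7.85
eef_pos: [480.1, 2.4, 50.5]
tcp_rot: [0.0, 0.686, 0.727, 0.0]
contact_force: [0.2, -0.5, 0.8]
opening: 0.498
finger_force: 0.0
```

Request:
servo_tool(plan="0 0 0 0 0 0;0 0 0 0 0 0;0 0 0 0 0 0;0 0 0 0 0 0;0 0 0 0 0 0", gripper=-1)

```text
time: 8.35
eef_pos: [479.8, 2.7, 50.5]
tcp_rot: [0.0, 0.686, 0.728, -0.0]
contact_force: [-1.6, -0.7, 4.6]
opening: 0.289
finger_force: 61.1
```

Request:
servo_tool(plan="0 0 0.2 0 0 0;0 0 0.6 0 0 0;0 0 1 0 0 0;0 0 1.4 0 0 0;0 0 1.4 0 0 0")

```text
time: 8.85
eef_pos: [480.2, 2.9, 64.7]
tcp_rot: [0.0, 0.686, 0.728, 0.0]
contact_force: [0.6, 0.2, -8.3]
opening: 0.295
finger_force: 59.5
```

```bash
python3 m.py
```

```text
[ 4.79773e+02  2.85700e+00  6.42310e+01 -1.77000e-01  1.61000e-01
 -8.43300e+00  6.00000e-03  1.90000e-02 -6.00000e-03]
[0.17  0.018 0.151 0.191 0.579 0.443 0.036 0.035 0.017]
dy mm -0.7241339583962039
```

Request:
servo_tool(plan="0 0 1 0 0 0;0 0 2.5 0 0 0;0 0 4 0 0 0;0 0 4.5 0 0 0;0 0 4.5 0 0 0")

```text
time: 9.65
eef_pos: [481.0, 2.8, 110.7]
tcp_rot: [0.001, 0.686, 0.728, 0.001]
contact_force: [0.3, -0.2, -7.7]
opening: 0.292
finger_force: 60.4
```

Request:
servo_tool(plan="1.5 0.4 0 0 0 -0.2;4 1 0 0 0 -0.5;7 1.8 0 0 0 -1;10 2.6 0 0 0 -1.5;13 3.4 0 0 0 -2.1")

```text
time: 10.15
eef_pos: [611.0, 37.4, 107.7]
tcp_rot: [-0.001, 0.699, 0.715, -0.001]
contact_force: [0.3, 0.2, -8.3]
opening: 0.29
finger_force: 60.4
```

Request:
servo_tool(plan="2 0.5 0 0 0 0;3 0.7 0 0 0 0;3.35 0.8 0 0 0 0;3.35 0.8 0 0 0 0;3.35 0.8 0 0 0 0")

```text
time: 10.65
eef_pos: [641.9, 44.7, 108.5]
tcp_rot: [-0.001, 0.699, 0.715, -0.001]
contact_force: [0.6, -0.4, -9.5]
opening: 0.292
finger_force: 60.6
```

```bash
python3 s.py
python3 - <<'E'
from h import *
a=r.capture("top");b=r.capture("side")
o=np.vstack([cv2.resize(a[130:190,150:310],None,fx=4,fy=4)])
p=cv2.resize(b[120:280,150:310],None,fx=4,fy=4)[:340]
cv2.imwrite("pics/c3.png",np.vstack([o,p]))
E
```

```text
time 10.65
eef_pos [641.884  44.652 108.466]
tcp_rot [-0.001  0.699  0.715 -0.001]
contact_force [ 0.564 -0.388 -9.459]
ft_torque [ 0.021  0.008 -0.047]
opening 0.292
finger_force 60.611
```

View pics/c3.png

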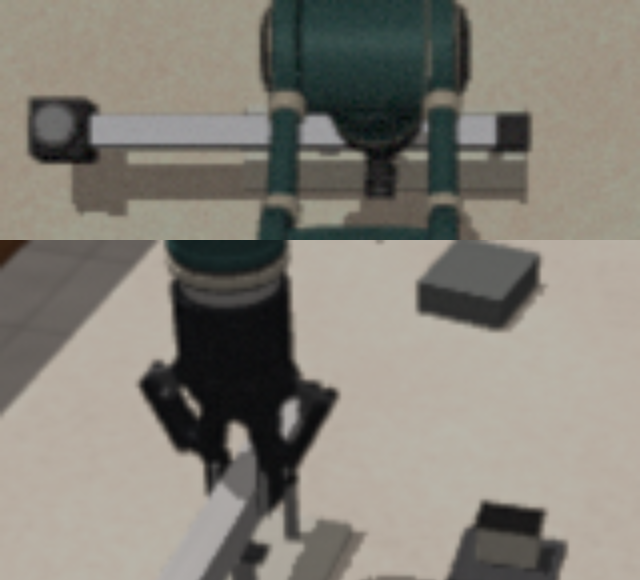

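The boom hangs level over the stand: in the crop the bar is in line with the base, with the saddle below the gripper. Lowering slowly.

Request:
servo_tool(plan="0.1 0 -0.6 0 0 0;0.1 0 -1.3 0 0 0;0.1 0 -1.9 0 0 0;0.1 0 -2.3 0 0 0;0.1 0 -2.4 0 0 0")

```text
time: 11.25
eef_pos: [643.4, 44.8, 83.9]
tcp_rot: [-0.001, 0.699, 0.715, -0.001]
contact_force: [0.0, 0.2, -8.1]
opening: 0.291
finger_force: 60.6
```

Request:
servo_tool(plan="0 0 -0.1 0 0 0;0 0 -0.2 0 0 0;0 0 -0.3 0 0 0;0 0 -0.35 0 0 0;0 0 -0.35 0 0 0")

```text
time: 11.75
eef_pos: [644.3, 44.8, 81.8]
tcp_rot: [-0.0, 0.699, 0.715, -0.0]
contact_force: [0.2, 0.5, -9.1]
opening: 0.295
finger_force: 60.6
```

```bash
python3 m.py
```

```text
[ 6.44393e+02  4.48460e+01  8.18770e+01 -1.76000e-01  2.30000e-02
 -8.95100e+00 -7.00000e-03 -1.60000e-02  1.00000e-02]
[0.024 0.011 0.018 0.236 0.281 0.404 0.02  0.015 0.018]
dy mm 0.8041366487510428
```

Request:
servo_tool(plan="0 0 -0.05 0 0 0;0 0 -0.1 0 0 0;0 0 -0.15 0 0 0;0 0 -0.15 0 0 0")

```text
time: 12.45
eef_pos: [644.4, 44.8, 80.5]
tcp_rot: [0.0, 0.699, 0.715, -0.0]
contact_force: [-1.5, -0.0, -6.7]
opening: 0.293
finger_force: 61.0
```

```bash
python3 m.py
```

```text
[ 6.44356e+02  4.48390e+01  8.05230e+01 -8.49000e-01  2.35000e-01
 -5.56200e+00 -2.00000e-03  2.02000e-01 -4.00000e-03]
[0.015 0.012 0.014 0.717 0.521 0.802 0.024 0.034 0.029]
dy mm 0.4287526876867405
```

Request:
servo_tool(plan="0 0 -0.05 0 0 0;0 0 -0.08 0 0 0;0 0 -0.08 0 0 0", squeeze=20)

```text
time: 13.05
eef_pos: [644.4, 44.8, 80.5]
tcp_rot: [0.0, 0.699, 0.715, 0.0]
contact_force: [-4.9, -0.7, 3.4]
opening: 0.294
finger_force: 61.9
```

```bash
python3 m.py
```

```text
[ 6.44378e+02  4.48320e+01  8.04920e+01 -5.65600e+00 -2.28000e-01
  2.66300e+00 -2.40000e-02  8.95000e-01  1.40000e-02]
[0.015 0.011 0.02  0.36  0.513 0.237 0.021 0.022 0.026]
dy mm -8.895171572527222
```

Request:
servo_tool(plan="0 0 0 0 0 0;0 0 0 0 0 0;0 0 0 0 0 0", gripper=-0.34, squeeze=20)

```text
time: 13.65
eef_pos: [645.6, 44.9, 80.3]
tcp_rot: [0.001, 0.699, 0.715, 0.001]
contact_force: [0.5, 0.6, -0.7]
opening: 0.331
finger_force: 0.0
```

```bash
python3 s.py
python3 - <<'E'
from h import *
a=r.capture("top");b=r.capture("side")
cv2.imwrite("pics/c4.png",cv2.resize(b[120:300,130:310],None,fx=3.2,fy=3.2,interpolation=cv2.INTER_CUBIC))
E
```

```text
time 13.65
eef_pos [645.607  44.881  80.29 ]
tcp_rot [0.001 0.699 0.715 0.001]
contact_force [ 0.488  0.568 -0.689]
ft_torque [-0.01   0.008  0.012]
opening 0.331
finger_force 0.021
```

View pics/c4.png

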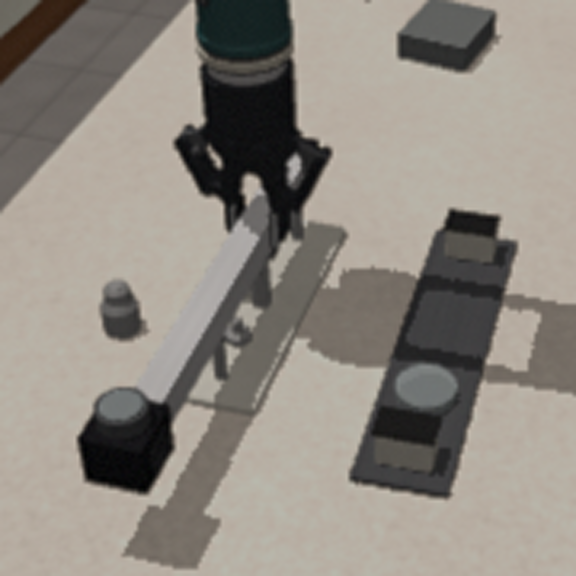

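The boom rests on the saddle between the loosened fingers and looks level, clear of the near peg at (222,355). Opening further and backing off straight up.

Request:
servo_tool(plan="-0.1 0 0 0 0 0;-0.1 0 0 0 0 0;-0.1 0 0 0 0 0;-0.1 0 0 0 0 0", gripper=0.1)

```text
time: 14.15
eef_pos: [643.4, 44.9, 79.4]
tcp_rot: [0.0, 0.699, 0.715, 0.0]
contact_force: [-0.2, 0.6, 0.2]
opening: 0.55
finger_force: 0.0
```

Request:
servo_tool(plan="0 0 1 0 0 0;0 0 3 0 0 0;0 0 6 0 0 0;0 0 10 0 0 0;0 0 14 0 0 0")

```text
time: 14.65
eef_pos: [642.9, 44.8, 221.1]
tcp_rot: [-0.0, 0.699, 0.715, -0.0]
contact_force: [0.2, 1.1, -0.2]
opening: 0.554
finger_force: 0.0
```

Request:
servo_tool(plan="-3 0 2 0 0 0;-7 0 4 0 0 0;-11 0 6 0 0 0;-15 0 6 0 0 0;-15 0 6 0 0 0")

```text
time: 15.15
eef_pos: [489.4, 44.9, 280.8]
tcp_rot: [-0.0, 0.699, 0.715, 0.0]
contact_force: [0.5, 0.5, -0.1]
opening: 0.545
finger_force: 0.0
```

```bash
python3 s.py
python3 - <<'E'
from h import *
a=r.capture("top");b=r.capture("side")
for n,z in [("lamp_head",136),("boom",75)]:
  for c in ("top","side"):
    for d in r.landmark_of(c,n)[:1]: print(n,c,ray(c,d["at"],z).round(1))
cv2.imwrite("pics/c5.png",cv2.resize(b[120:300,130:310],None,fx=3.2,fy=3.2,interpolation=cv2.INTER_CUBIC))
E
```

```text
time 15.15
eef_pos [489.364  44.931 280.798]
tcp_rot [-0.     0.699  0.715  0.   ]
contact_force [ 0.514  0.545 -0.062]
ft_torque [-0.003 -0.044 -0.002]
opening 0.545
finger_force 0.0
lamp_head top [628.3 311.  136. ]
lamp_head side [630.5 323.2 136. ]
boom top [638.  125.4  75. ]
boom side [634.7 124.3  75. ]
```

View pics/c5.png

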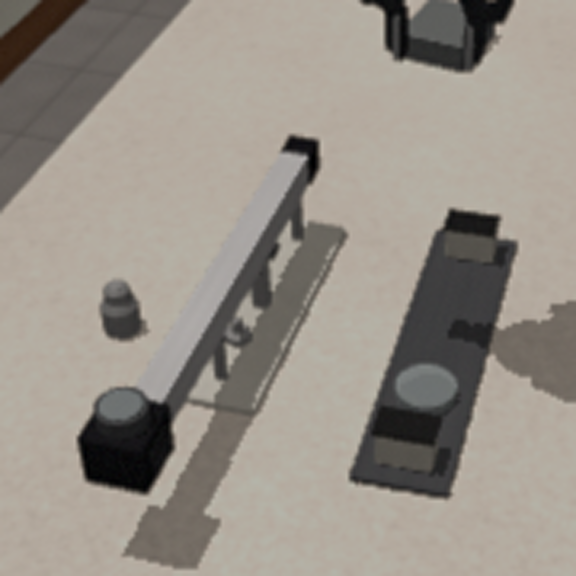

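The lamp head is at the same pixels as before release, so the boom has stayed level. Its middle is about 78 mm from the saddle, within the 100 mm limit.

```bash
python3 -c "
from h import *
print(r.hand_in())"
```

```text
the job is handed in; nothing more can be done
None
```

The boom rests level on the stand's saddle in the last picture, released and clear of both pegs, and I handed the job in at about 15.5 s on the robot's clock; the hand-in returned no verdict.

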